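# Roll a solder reel up into the pay-out rack and lower the brake

### The arm

A 7-joint arm with a two-finger parallel gripper is mounted at the origin on a cart in front of the work surface, level with it; the furniture and walls round the work are solid. World frame = base frame: x ahead of the robot, y to its left, z up, the work surface at z = 0. Lengths are in m, angles in rad, forces in N, time in s.
With the tool pointing down it reaches from about 0.425 to 0.875 m from the base axis. Payload 4.7 kg.
Tool frame: the origin (TCP) lies on the centre line of the jaws, within the pads' length; the fingertips stand 19 mm ahead of it and the grasp point (between the pads) is the TCP; x points along the fingers, z is the direction in which the jaws open and shut, and the axes are right-handed (so a half turn about x gives the same grasp; the last joint's range is limited). The gripper opens to 87 mm and grips with 3 to 60 N. Pads are 19 mm wide; open, the fingers measure 117 mm over their backs; the gripper's body (75 mm by 190 mm) begins 51 mm behind the grasp point.
Start: joints at [1.272, 0.321, -0.07, 1.45, 0.023, 1.371, -0.057], TCP at [0.2, -0.618, 0.242] pointing down, gripper open.
Joint ranges: [-2.86, 2.86], [-0.3, 2.09], [-1.38, 1.24], [0.06, 2.45], [-1.56, 4.7], [0.09, 2.05], [-2.69, 2.69]. Speed limits (rad/s): [2.57, 2.57, 3.14, 3.14, 3.14, 3.14, 3.14].

### API

Orientations are given as a rotation vector (axis times angle).
In Python, from bench import get_state, get_image, camera_info, close_job gives the robot as it stands.
- The arm moves only by the tool jog_arm, never from a script. Its argument "targets" is a list of rows, each a list of 7 numbers: the turn, a rotation vector about the tool's x, y, z in degrees, then the shift along the tool's x, y, z in cm, then the finger opening in cm, from 0 to 8.7. In form: [[wx, wy, wz, tx, ty, tz, jaw], ...]. A call has 1 to 10 rows; each row shifts and turns the commanded pose from where the row before left it, along the tool's axes as they then stand; what a row does not reach is not made up. A row lasts 1/8 s, in which the tool goes at most 62.5 mm and 10.7 degrees, less where a joint would pass 70% of its speed; a pose out of reach is approached as far as the arm can. A call is refused whole if a number of a shift passes 6.25 or a number of a turn 10.7, either way. A call with a gripper value outside its range is refused whole. The fingers move at their own pace and stop on an object; "squeeze" is the grip in N (left out, the last holds). Time passes only in rows, so rows that do not move let the fingers close. It gives the time, the measured TCP pose, the force and the opening at its end, in the units of the state.
- get_state(): the state, without advancing time (a new reading comes with each control period).
- get_image(name): name is "scene" or "top" or "wrist"; returns (picture, depth): 480x640x3 uint8, red, green, blue; 480x640 float32, m along the optical axis (not along the pixel's ray), 0 where there is no reading.
- camera_info(name): a dict with "intrinsics" (3x3 intrinsics, pixels), "world_from_camera" (4x4, takes a point from camera to world coordinates); the wrist camera has in their place "mount" (4x4, takes a point from camera to tool coordinates, whose origin is the TCP and whose axes are the tool frame's). Camera axes: x right, y up, looking along -z (the intrinsics and any distortion apply to the point x, -y, -z); pixel columns grow to the right and rows downward; lengths in m; the calibration is good to about 2 mm. A picture is of the moment at which its call begins: read the wrist's pose just before it. camera_info takes no time and is no camera call.
- close_job(): hands the job in, once; it reports no verdict.
The state is a dict: "time": time; "joint_positions": joint angles; "qd": joint speeds; "joint_torque": joint torques, N m; "position": TCP position; "tool_rot": TCP orientation; "ft_force": force on the tool from outside, world axes, zero at the start; "torque": the same for the moment, N m; "grip_width": opening from 0.0 (shut) to 1.0 (fully open).
Only numpy, scipy, OpenCV 4.12 (cv2) and the standard library are available. Lean on these libraries where they do the work, as an engineer would, in place of code of your own. Each camera call takes 0.05 s, during which the arm holds its last target.

### The job

Load the solder reel into the pay-out rack: without gripping or lifting it, push it gently up the sloped gutter with the fingertips, over the spring flap and on to the end stop, so that the flap springs up behind it and it cannot roll back down. Then tip the brake arm over from behind so that its shoe comes down and rests on the reel, and leave everything else on the bench where it is.

Things in the scene. Friction and masses are not known exactly. Their poses are not given: they have to be found in the camera images.
- rack: Solder pay-out rack, screwed to the bench, cannot move: grey sheet-metal foot plate 250 x 80 mm, on it a sloping gutter, at its high end two ears (to z = 66 mm in the gutter's frame) with a yoke-shaped brake arm; 200 mm tall with the arm up. Origin: centre of the plate's underside, on the bench top. x points along the gutter to the high end, z up.
- gutter: The rack's gutter, a channel 44 mm wide inside, rising at 9 degrees to its high end. Origin: on the floor's surface, midway across, at the inner face of the low end's lip (10 mm high). x runs uphill along the floor, y across, z square to the floor (tilted 9 degrees). Side walls 20 mm high, 2.5 mm thick. In this frame the flap's hinge is at x = 110 mm, the end stop's face at x = 199.5 mm.
- reel: Reel of solder in the gutter: grey flanges 56 mm across, 3 mm thick, 40 mm wide over all; winding 40 mm across, 34 mm wide. 0.14 to 0.26 kg, slippery. Origin: its middle, 28 mm over the gutter's floor; y is its axle; x, z turn as it rolls. Starts against the lip, at gutter x = 22 mm, and rolls back there if let go too early. Caught, it lies at x = 165 mm (at the flap) to 171.5 mm (at the stop).
- flap (a joint): Angle of the spring flap, a steel plate 39 mm wide, 34 mm long in the gutter's floor: 0 = up 30 degrees, its uphill edge 17 mm above the floor; 0.52 = pressed flush. The reel going uphill presses it down (push under 3 N) and it springs up behind the reel once that is within about 6 mm of the end stop and no finger is in its way.
- flap_tip (a point): The middle of the flap's free uphill edge; up, it is at x = 139 mm, z = 17 mm in the gutter's frame.
- brake (a joint): Angle of the brake arm about its pivot (across the gutter, at gutter x = 217.5, z = 62 mm): 0 = up, leaning 15 degrees back past upright, away from the reel; grows as the arm tips toward the gutter's low end. Past about 0.3 it falls by its own weight, slowly; it rests on the caught reel at about 2.0 (limit with no reel: 2.3).
- grip_bar (a point): Middle of the black bar, 10 mm thick, 44 mm long, across the brake arm's free end, 88 mm from the pivot, level. The arm: two dark flat bars 37 mm apart, 6 mm thick, and between them, 37 to 63 mm from the pivot, a shoe plate with rubber on the reel's side. The space behind the raised arm is free. Under 1 N on the bar tips it.
- end_stop: The upright plate across the gutter at its high end, 44 x 3 x 42 mm tall, with a thin rubber pad. Origin: the foot of its face toward the reel, midway across; same axes as the gutter.
- flux_pot: Cream round pot with lid, 38 mm across, 38 mm tall, beside the rack. Origin under its centre. Leave alone.
- big_cap: Blue can capacitor standing upright, 25 mm across, 44 mm tall, beside the rack. Origin under its centre. Leave alone.
- driver: Screwdriver with a red handle lying flat, 169 x 23 x 24 mm, beside the rack. Origin under the centre. Leave alone.
- battery: Block battery lying flat, 49 x 27 x 18 mm, beyond the rack's low end. Origin under its centre. Leave alone.
- relay: Relay in a clear box, standing, 28 x 21 x 36 mm, beside the rack. Origin under its centre. Leave alone.

How it is judged:
On the way, in this order (a step that is already met when the one before it is completed fails the run):
1. the reel has been rolled up to the end stop and the flap has sprung up behind it, the brake arm still raised (x of reel in the frame of gutter between 0.161 and 0.175 m and z of reel in the frame of gutter below 0.033 m and value of joint flap below 0.08 rad and value of joint brake below 0.6 rad), for 0.2 s.
2. the brake arm has been tipped over and its shoe rests on the reel (x of reel in the frame of gutter between 0.161 and 0.175 m and z of reel in the frame of gutter below 0.033 m and value of joint flap below 0.08 rad and value of joint brake above 1.8 rad and contact force between brake and reel above 0.1 N), for 0.2 s.
At the end, for the whole second after the job is handed in: The reel lies in the gutter between the raised flap (within 0.08 rad of fully up) and the end stop, at x = 161 to 175 mm in the gutter's frame, at rest and not raised more than 5 mm, and the brake arm is down past 1.8 rad with its shoe pressing on the reel (over 0.1 N) (all of step 2 and angle between the y axis of reel and the y axis of gutter, either way round below 0.15 rad and linear speed of reel below 0.02 m/s); the robot touches nothing.
It fails at once if the reel is lifted more than 15 mm off the gutter's floor (z of reel in the frame of gutter above 0.043 m).
It fails at once if the reel is shoved or squeezed with more than 25 N (contact force between the fingers and reel above 25 N).
It fails at once if another thing on the bench is moved more than 25 mm (distance of any of flux_pot, big_cap, driver, battery, relay from where it was at the start of the episode above 0.025 m).
It also fails if it takes over 43 s, if anything falls off the work surface, if the arm or the gripper's body presses on something with over 40 N, if the wrist force passes 120 N, or if a joint passes its speed limit or range.

## Working session

There is one attempt and no reset: what is moved stays moved. The work goes in short steps, Python scripts to look and compute and a tool call to move; the robot and the scene stay as the last step left them, time stands still between calls to the robot, and variables do not carry over. Pictures are saved under pics/ and viewed, and the job is handed in when it is done.

Besides the shell and the picture viewer there is one more tool, called after "Emit:" as name(argument=value, ...) on one line, values as JSON. jog_arm: Moves the arm, as the interface text tells. Its arguments: {"type":"object","properties":{"targets":{"type":"array"},"squeeze":{"type":"number"}},"required":["targets"]}

```bash
mkdir -p pics; ls; python3 - <<'E'
from bench import *
import cv2,numpy as np
print(get_state())
for n in ("scene","top"):
    p,d=get_image(n); cv2.imwrite(f"pics/{n}0.png",p[:,:,::-1]); np.savez(f"pics/{n}0.npz",p=p,d=d)
    print(n,camera_info(n))
print(camera_info("wrist"))
E
```

```text
pics
{'time': 0.0, 'joint_positions': array([ 1.27207118,  0.32186243, -0.07008365,  1.4516409 ,  0.02258624,
        1.37077788, -0.05686668]), 'qd': array([-1.07928965e-04, -3.74918711e-05, -1.08833639e-04,  5.40993110e-04,
       -2.41895772e-03, -1.60294081e-04, -1.36991366e-03]), 'joint_torque': array([-5.96306927e-04, -4.91287279e+01, -4.04296154e-01, -3.12527132e+01,
       -6.40406460e-02,  4.37662506e-02,  1.70614076e-04]), 'position': array([ 0.19984186, -0.61799462,  0.24045296]), 'tool_rot': array([ 0.97679133,  1.34275296, -0.97504708]), 'ft_force': array([-0.88480841,  0.46332455, -0.13501169]), 'torque': array([0.00385607, 0.05013094, 0.02601981]), 'grip_width': 0.9992112546289976}
scene {'intrinsics': array([[600.81511098,   0.        , 306.01110163],
       [  0.        , 600.81511098, 242.62223485],
       [  0.        ,   0.        ,   1.        ]]), 'world_from_camera': array([[-0.8468773 ,  0.39586209, -0.3550944 ,  0.21050141],
       [-0.53168935, -0.64317944,  0.55102328,  0.28359717],
       [-0.01026019,  0.65544902,  0.75516972,  0.86711857],
       [ 0.   
[... 406 characters left out ...]
9e-01],
       [ 3.65127881e-04,  8.70512806e-02,  9.96203765e-01,
         1.01288242e+00],
       [ 0.00000000e+00,  0.00000000e+00,  0.00000000e+00,
         1.00000000e+00]])}
{'intrinsics': array([[401.2767808 ,   0.        , 319.46680774],
       [  0.        , 401.2767808 , 242.99950472],
       [  0.        ,   0.        ,   1.        ]]), 'mount': array([[-7.94647422e-04,  2.69842222e-01, -9.62904224e-01,
        -1.42409355e-01],
       [ 9.12145351e-04,  9.62904323e-01,  2.69841497e-01,
         7.39761958e-02],
       [ 9.99999268e-01, -6.63879761e-04, -1.01130477e-03,
         3.76774358e-06],
       [ 0.00000000e+00,  0.00000000e+00,  0.00000000e+00,
         1.00000000e+00]])}
```

View pics/scene0.png

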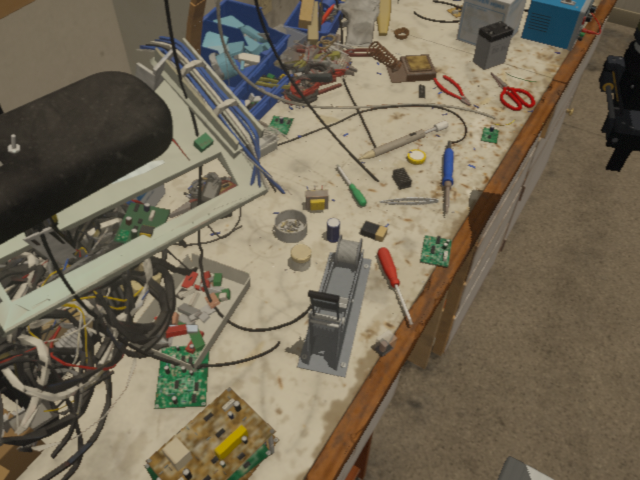

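View pics/top0.png

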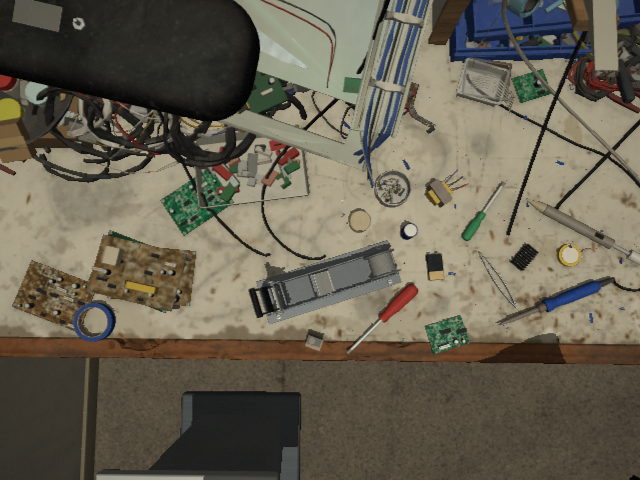

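The scene view shows the rack at about (340,310), its low end near the reel at (348,250) and its high end with the raised brake arm at (325,300). In the top view the reel is at (382,262) and the brake arm at (260,302). Next I'll measure from the depth images.

```bash
cat > h.py <<'E'
import numpy as np,cv2
from bench import *
def cloud(n,d):
    c=camera_info(n);K=c["intrinsics"];T=c["world_from_camera"]
    v,u=np.mgrid[:d.shape[0],:d.shape[1]]
    P=np.stack([(u-K[0,2])/K[0,0]*d,-(v-K[1,2])/K[1,1]*d,-d],-1)
    return P@T[:3,:3].T+T[:3,3]
def proj(n,X):
    c=camera_info(n);K=c["intrinsics"];T=np.linalg.inv(c["world_from_camera"])
    X=np.atleast_2d(X)@T[:3,:3].T+T[:3,3]
    return np.stack([K[0,0]*X[:,0]/-X[:,2]+K[0,2],K[1,1]*-X[:,1]/-X[:,2]+K[1,2]],-1)
E
python3 - <<'E'
from h import *
for n,box in (("top",(230,410,225,335)),("scene",(280,390,225,385))):
    z=np.load(f"pics/{n}0.npz");P=cloud(n,z["d"])
    u0,u1,v0,v1=box
    im=cv2.resize(z["p"][v0:v1,u0:u1,::-1],None,fx=4,fy=4,interpolation=cv2.INTER_CUBIC) if n=="top" else cv2.resize(z["p"][v0:v1,u0:u1,::-1],None,fx=3.7,fy=3.7)
    cv2.imwrite(f"pics/{n}_crop.png",im)
    Q=P[v0:v1,u0:u1]
    print(n,"bench z",np.median(P[...,2][(abs(P[...,2])<.02)]))
    h=np.clip((Q[...,2])/0.2*255,0,255).astype(np.uint8)
    cv2.imwrite(f"pics/{n}_h.png",cv2.applyColorMap(cv2.resize(h,None,fx=3.7,fy=3.7,interpolation=0),cv2.COLORMAP_JET))
E
```

```text
top bench z -0.0007767306940000829
scene bench z 0.00012730514029629658
```

View pics/top_crop.png

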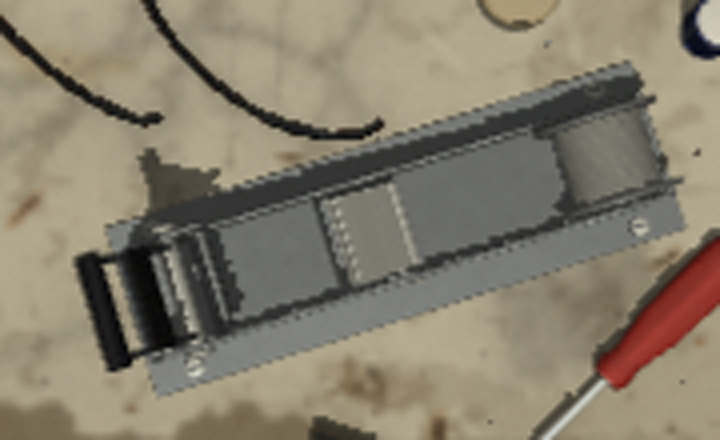

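View pics/top_h.png

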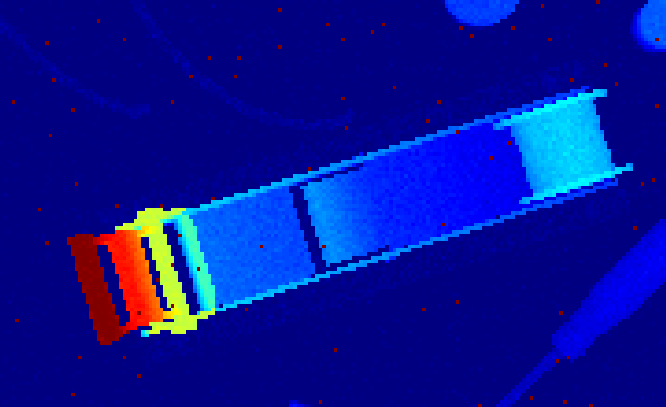

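View pics/scene_crop.png

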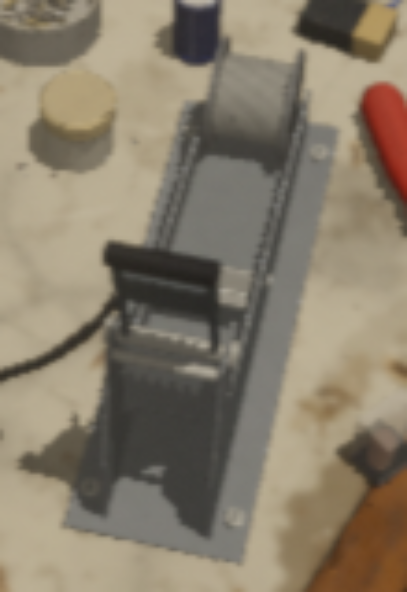

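```bash
python3 - <<'E'
from h import *
z=np.load("pics/top0.npz");P=cloud("top",z["d"])
c=camera_info("top");K=c["intrinsics"];T=c["world_from_camera"]
def ray(uv,zz):
    d=T[:3,:3]@np.array([(uv[0]-K[0,2])/K[0,0],-(uv[1]-K[1,2])/K[1,1],-1])
    return T[:3,3]+d*(zz-T[2,3])/d[2]
C=np.array([[110,225],[632,62],[683,228],[158,395]])/4+[230,225]-0.375
W=np.array([ray(u,.002) for u in C]);print(W)
print([np.linalg.norm(W[i]-W[(i+1)%4]) for i in range(4)])
for a,b in((1,0),(2,3)):
    v=W[a]-W[b]; print(np.degrees(np.arctan2(-v[1],-v[0])))
ctr=W.mean(0);print("center",ctr)
# image yaw
v=(W[0]-W[1])+(W[3]-W[2]);yaw=np.arctan2(v[1],v[0]);print("yaw plate",np.degrees(yaw))
def Q(P,yaw): 
    ex=np.array([np.cos(yaw),np.sin(yaw),0]);ey=np.array([-ex[1],ex[0],0])
    D=P-ctr; return np.stack([D@ex,D@ey,P[...,2]],-1)
q=Q(P,yaw).reshape(-1,3)
# side walls/ears: y extents per x bin, above floor
for x0 in np.arange(-.13,.17,.01):
    m=(abs(q[:,0]-x0)<.005)&(abs(q[:,1])<.035)&(q[:,2]>.012)&(q[:,2]<.25)
    if m.sum()>5:
        s=q[m]; mid=s[abs(s[:,1])<.012]
        print("%.3f"%x0,m.sum(),"y",s[:,1].min().round(4),s[:,1].max().round(4),"midz",np.median(mid[:,2]).round(4) if len(mid) else None)
E
```

```text
[[ 0.48938592 -0.11870943  0.002     ]
 [ 0.56625352 -0.35405928  0.002     ]
 [ 0.49129765 -0.37718309  0.002     ]
 [ 0.41360484 -0.1418829   0.002     ]]
[np.float64(0.24758469881601364), np.float64(0.07844165580333286), np.float64(0.247794978111654), np.float64(0.07924507175399247)]
108.08755283594529
108.27249515429402
center [ 0.49013548 -0.24795867  0.002     ]
yaw plate 108.18006324741039
-0.120 14 y -0.0241 0.0219 midz None
-0.110 129 y -0.0246 0.0237 midz 0.0603
-0.100 159 y -0.0247 0.0238 midz 0.0656
-0.090 164 y -0.0244 0.024 midz 0.0655
-0.080 212 y -0.0248 0.0241 midz 0.0591
-0.070 177 y -0.0246 0.0237 midz 0.0223
-0.060 153 y -0.0243 0.0239 midz 0.0233
-0.050 160 y -0.0247 0.024 midz 0.0253
-0.040 158 y -0.0244 0.0242 midz 0.0267
-0.030 158 y -0.0241 0.0243 midz 0.0291
-0.020 163 y -0.0246 0.0239 midz 0.0298
-0.010 159 y -0.0243 0.0241 midz 0.0318
-0.000 157 y -0.0262 0.026 midz 0.0359
0.010 148 y -0.0244 0.0243 midz 0.043
0.020 155 y -0.0242 0.0244 midz 0.0509
0.030 81 y -0.0243 0.0241 midz 0.0486
0.040 165 y -0.024 0.0243 midz 0.0394
0.050 168 y -0.0239 0.0244 midz 0.041
0.060 170 y -0.0243 0.0245 midz 0.0428
0.070 166 y -0.024 0.0246 midz 0.0441
0.080 203 y -0.0242 0.0245 midz 0.0732
0.090 178 y -0.0273 0.0277 midz 0.113
0.100 240 y -0.0268 0.0272 midz 0.1583
0.110 182 y -0.024 0.0248 midz 0.1742
0.120 131 y -0.0217 0.0243 midz 0.2001
```

```bash
cat >> h.py <<'E'
YAW=np.radians(108.18);CTR=np.array([0.4901,-0.24796,0.])
RX=np.array([np.cos(YAW),np.sin(YAW),0]);RY=np.array([-RX[1],RX[0],0])
def rack(P): D=P-CTR; return np.stack([D@RX,D@RY,P[...,2]],-1)
E
python3 - <<'E'
from h import *
for n in("top","scene"):
  z=np.load(f"pics/{n}0.npz");q=rack(cloud(n,z["d"])).reshape(-1,3)
  m=(abs(q[:,1])<.015)&(q[:,0]>-.14)&(q[:,0]<.15)&(q[:,2]>.01)&(q[:,2]<.25)
  s=q[m]; print(n)
  for x0 in np.arange(-.13,.14,.003):
    k=abs(s[:,0]-x0)<.0015
    if k.sum()>3: print("%.3f"%x0,k.sum(),np.percentile(s[k,2],[5,50,95]).round(4),end=" | ")
  f=s[(s[:,0]>-.055)&(s[:,0]<-.01)] ; f2=s[(s[:,0]>.04)&(s[:,0]<.07)]
  for g in (f,f2):
    if len(g)>20: print("\nfloor at 0 given 9deg:",np.median(g[:,2]-np.tan(np.radians(9))*g[:,0]))
  for lo,hi in((.075,.09),):
    g=s[(s[:,2]>.08)&(s[:,2]<.095)&(s[:,0]<.1)]; print("stop top",np.median(g,0), g[:,0].min(),g[:,0].max())
  g=s[s[:,2]>.193]; print("bar top",np.median(g,0),g[:,0].min(),g[:,0].max(),g[:,2].max())
E
```

```text
top
-0.115 5 [0.0481 0.0511 0.0532] | -0.112 22 [0.0532 0.0563 0.0594] | -0.109 26 [0.0587 0.0611 0.0632] | -0.106 29 [0.0602 0.0621 0.0654] | -0.103 30 [0.0624 0.0649 0.0674] | -0.100 28 [0.0632 0.0657 0.0687] | -0.097 32 [0.063  0.0665 0.0704] | -0.094 29 [0.064  0.0672 0.0694] | -0.091 33 [0.0628 0.0656 0.0679] | -0.088 34 [0.0611 0.0646 0.0687] | -0.085 31 [0.0609 0.0638 0.0672] | -0.082 35 [0.0576 0.0628 0.065 ] | -0.079 35 [0.055  0.0592 0.0629] | -0.076 68 [0.0185 0.0493 0.0588] | -0.073 30 [0.0185 0.0211 0.0383] | -0.070 26 [0.0202 0.0226 0.0251] | -0.067 29 [0.0205 0.0226 0.0254] | -0.064 28 [0.0213 0.0232 0.0258] | -0.061 26 [0.0204 0.0229 0.0266] | -0.058 29 [0.0201 0.0235 0.0265] | -0.055 29 [0.0214 0.0245 0.0275] | -0.052 30 [0.0216 0.0247 0.027 ] | -0.049 28 [0.0224 0.0255 0.027 ] | -0.046 30 [0.0239 0.0255 0.0271] | -0.043 27 [0.0244 0.0262 0.0285] | -0.040 28 [0.0243 0.0271 0.0293] | -0.037 29 [0.0246 0.0272 0.0294] | -0.034 29 [0.0263 0.0291 0.0307] | -0.031 28 [0.026  0.0281 0.0304] | -0.028 29 [0.0262 0.0289 0.031 ] | -0.025 29 [0.0268 0.0302 0.0328] | -0.022 29 [0
[... 3419 characters left out ...]
.0411 0.0427] | 0.083 38 [0.0703 0.0841 0.0868] | 0.086 131 [0.0542 0.0671 0.0767] | 0.089 108 [0.0461 0.0526 0.0679] | 0.092 19 [0.0502 0.1145 0.1169] | 0.095 40 [0.112  0.1157 0.1181] | 0.098 51 [0.1109 0.1135 0.1172] | 0.104 48 [0.113  0.1513 0.1557] | 0.107 120 [0.1131 0.1597 0.1728] | 0.110 70 [0.1147 0.1713 0.1744] | 0.113 6 [0.1994 0.2001 0.2012] | 0.116 32 [0.1993 0.2014 0.2034] | 0.119 57 [0.1947 0.201  0.2031] | 0.122 59 [0.1961 0.1988 0.2023] | 
floor at 0 given 9deg: 0.03413922015412238
stop top [0.08318027 0.00026712 0.08529408] 0.08216284558429164 0.08537659478884756
bar top [1.19847127e-01 7.49536617e-07 2.00505652e-01] 0.11291093337427642 0.12404898953495733 0.204325554365542
```

```bash
python3 - <<'E'
from h import *
from scipy.spatial.transform import Rotation as R
z=np.load("pics/top0.npz");P=cloud("top",z["d"]);q=rack(P)
for n,(u,v) in dict(pot=(360,220),cap=(409,230),bat=(434,265),relay=(314,340),drv=(400,303),dish=(392,188),lamp=(130,60),lampedge=(250,60),tray=(300,180),grn=(265,90),beam=(355,150)).items():
    print(n,np.median(P[v-2:v+3,u-2:u+3].reshape(-1,3),0).round(3),np.median(q[v-2:v+3,u-2:u+3].reshape(-1,3),0).round(3))
s=get_state();M=R.from_rotvec(s["tool_rot"]).as_matrix();print(M.round(3))
tgt=np.stack([[0,0,-1],-RX,RY],1)
print(np.linalg.det(tgt)); d=M.T@tgt
print("turn needed in tool axes deg",np.degrees(R.from_matrix(d).as_rotvec()))
X=CTR+RX*-.155+[0,0,.2]; print(X, "shift tool (cur)",M.T@(X-s["position"]))
# obstacles near workspace
for n in("top","scene"):
  C=cloud(n,np.load(f"pics/{n}0.npz")["d"]).reshape(-1,3)
  C=C[(C[:,2]>.12)&(C[:,0]>.1)&(C[:,0]<.8)&(C[:,1]>-.7)&(C[:,1]<.2)]
  r=rack(C);C=C[~((abs(r[:,1])<.05)&(abs(r[:,0])<.15))]
  H,_,_=np.histogram2d(C[:,0],C[:,1],bins=[np.arange(.1,.81,.1),np.arange(-.7,.21,.1)]);print(n);print(H.astype(int))
E
```

```text
pot [ 0.597 -0.301  0.037] [-0.084 -0.085  0.037]
cap [ 0.58  -0.386  0.043] [-0.159 -0.043  0.043]
bat [ 0.521 -0.435  0.018] [-0.187  0.029  0.018]
relay [ 0.388 -0.223  0.034] [0.056 0.09  0.034]
drv [ 0.453 -0.374  0.022] [-0.108  0.074  0.022]
dish [ 0.661 -0.362  0.009] [-0.161 -0.127  0.009]
lamp [ 0.711 -0.025  0.438] [ 0.143 -0.28   0.438]
lampedge [ 0.717 -0.151  0.429] [ 0.021 -0.246  0.429]
tray [ 0.675 -0.193  0.001] [-0.006 -0.193  0.001]
grn [ 0.779 -0.143  0.173] [ 0.01  -0.307  0.173]
beam [ 0.685 -0.282  0.182] [-0.093 -0.175  0.182]
[[-0.001  0.951  0.308]
 [ 0.002  0.308 -0.951]
 [-1.    -0.    -0.002]]
1.0
turn needed in tool axes deg [ 8.97437889e+01 -7.09111011e-02  7.80163330e-02]
[ 0.53846051 -0.39522256  0.2       ] shift tool (cur) [ 0.04073589  0.39076374 -0.1077307 ]
top
[[   0    0    0    0    0    0    0    0    0]
 [  39    0    0    0    0    0    0    0    0]
 [   0    0    0    0    0    0    0    0    0]
 [   0    0    0    0    0    0    0    0    0]
 [   0    0    0    0    0    0    0    0    0]
 [   0    0 2431  525 1583 2150 3548 1545    4]
 [   0    0   83 3097 3749 6958 6882 7116 2003]]
scene
[[   0 1285    0    0    0    0    0    0    0]
 [1283 1358    0    0    0    0    0    0    0]
 [   0    0    0    0    0    0    0    0    0]
 [   0    0    0    0    0    0    0    0    0]
 [   0    0    0    0    0    0    0    0    0]
 [   0    0    0  536 1727 1216 4229 3221    6]
 [   0    0    0 1910 3881 4364 8358 8257 2675]]
```

Emit:
jog_arm(targets=[[10, 0, 0, 0, 0, 0, 2], [10, 0, 0, 0, 0, 0, 2], [10, 0, 0, 0, 0, 0, 2], [10, 0, 0, 0, 0, 0, 2], [10, 0, 0, 0, 0, 0, 2], [10, 0, 0, 0, 0, 0, 2], [10, 0, 0, 0, 0, 0, 2], [10, 0, 0, 0, 0, 0, 2], [9.7, 0, 0, 0, 0, 0, 2]])

```text
time: 1.23
position: [0.1999, -0.6182, 0.2409]
tool_rot: [2.053, 0.325, -2.054]
ft_force: [0.2, 0.4, 0.7]
grip_width: 0.235
```

```bash
cat >> h.py <<'E'
from scipy.spatial.transform import Rotation as R
def go(X,show=True):
    "shift in tool axes (cm) to world TCP X, and turn needed (deg)"
    s=get_state();M=R.from_rotvec(s["tool_rot"]).as_matrix()
    tgt=np.stack([[0,0,-1],-RX,RY],1)
    print("t",round(s["time"],2),"rack",rack(s["position"]).round(4),"F",s["ft_force"].round(2),"w",round(s["grip_width"]*8.7,2))
    print("shift cm",(M.T@(X-s["position"])*100).round(2),"turn",np.degrees(R.from_matrix(M.T@tgt).as_rotvec()).round(2),"q",s["joint_positions"].round(2))
def rp(x,y,z): return CTR+RX*x+RY*y+np.array([0,0,z])
E
python3 - <<'E'
from h import *
go(rp(-.14,0,.2))
for n in("top","scene"):
  C=cloud(n,np.load(f"pics/{n}0.npz")["d"]).reshape(-1,3);r=rack(C)
  C=C[(C[:,2]>.09)&(r[:,0]>-.25)&(r[:,0]<.2)&(abs(r[:,1])<.2)&~((abs(r[:,1])<.04)&(abs(r[:,0])<.15))]
  r=rack(C); print(n,len(C), r[np.argsort(-r[:,1])[:200:20]].round(3))
E
```

```text
t 1.23 rack [-0.2612  0.3912  0.2409] F [0.25 0.43 0.67] w 2.05
shift cm [  4.1  -12.31 -39.06] turn [-0.28  0.01  0.06] q [ 1.11  0.32  0.13  1.46 -0.04  1.37 -1.58]
top 5114 [[-0.241 -0.078  0.6  ]
 [-0.234 -0.08   0.6  ]
 [-0.233 -0.081  0.598]
 [-0.229 -0.082  0.599]
 [-0.243 -0.083  0.599]
 [-0.23  -0.084  0.599]
 [-0.23  -0.084  0.6  ]
 [-0.229 -0.085  0.599]
 [-0.244 -0.085  0.6  ]
 [-0.24  -0.086  0.6  ]]
scene 2929 [[-0.106 -0.105  0.155]
 [-0.103 -0.118  0.162]
 [-0.102 -0.123  0.166]
 [-0.104 -0.127  0.173]
 [-0.101 -0.131  0.18 ]
 [-0.103 -0.134  0.17 ]
 [-0.101 -0.136  0.174]
 [-0.098 -0.139  0.194]
 [-0.1   -0.142  0.187]
 [-0.093 -0.145  0.172]]
```

```bash
python3 - <<'E'
from h import *
for n in("top","scene"):
  z=np.load(f"pics/{n}0.npz");C=cloud(n,z["d"]);r=rack(C)
  m=(r[...,2]>.08)&(r[...,0]>-.3)&(r[...,0]<.25)&(abs(r[...,1])<.2)&~((abs(r[...,1])<.04)&(abs(r[...,0])<.15))
  m=cv2.morphologyEx(m.astype(np.uint8),cv2.MORPH_OPEN,np.ones((2,2)))
  k,l,st,_=cv2.connectedComponentsWithStats(m)
  for i in range(1,k):
    if st[i,4]>15:
      s=r[l==i];print(n,st[i],"min",s.min(0).round(3),"max",s.max(0).round(3),"nearest y",s[s[:,1].argmax()].round(3))
  # rows along x
  s=r[m>0]
  for x0 in np.arange(-.3,.2,.03):
    k=(abs(s[:,0]-x0)<.015)&(s[:,2]<.45)
    if k.sum()>5:print(n,"%.2f"%x0,k.sum(),"y95",np.percentile(s[k,1],[90,99]).round(3),"z",np.percentile(s[k,2],[5,50]).round(3))
E
```

```text
top [ 566    0   55   71 2565] min [-0.654 -0.308 -0.001] max [0.029 0.018 1.013] nearest y [0.029 0.018 1.013]
top [ 307  100  100   89 2871] min [-0.233 -0.272 -0.006] max [0.029 0.018 1.013] nearest y [0.029 0.018 1.013]
top [375 188   4   8  17] min [-0.134 -0.133  0.002] max [-0.107 -0.104  0.16 ] nearest y [-0.108 -0.104  0.152]
top [170 271   4   5  19] min [ 0.244 -0.094  0.072] max [ 0.252 -0.087  0.09 ] nearest y [ 0.247 -0.087  0.078]
top -0.24 12 y95 [-0.26  -0.259] z [-0.003  0.024]
top -0.21 38 y95 [-0.218 -0.216] z [-0.004 -0.001]
top -0.18 26 y95 [-0.212 -0.211] z [-0.004 -0.001]
top -0.15 483 y95 [-0.168 -0.16 ] z [-0.    0.26]
top -0.12 798 y95 [-0.162 -0.112] z [0.158 0.244]
top -0.09 1017 y95 [-0.147 -0.122] z [0.169 0.186]
top -0.06 404 y95 [-0.171 -0.163] z [0.168 0.174]
top -0.03 100 y95 [-0.187 -0.183] z [0.16  0.171]
scene [ 223  107   64  110 2889] min [-0.441 -0.29  -0.004] max [0.592 0.1   0.867] nearest y [0.592 0.1   0.867]
scene [233 400   8   6  23] min [ 0.237 -0.102  0.071] max [ 0.251 -0.089  0.091] nearest y [ 0.248 -0.089  0.088]
scene -0.27 19 y95 [-0.164 -0.162] z [-0.003 -0.   ]
scene -0.24 24 y95 [-0.177 -0.163] z [-0.003  0.   ]
scene -0.21 22 y95 [-0.221 -0.219] z [-0.002  0.   ]
scene -0.18 15 y95 [-0.239 -0.238] z [-0.002  0.002]
scene -0.15 365 y95 [-0.164 -0.16 ] z [0.242 0.262]
scene -0.12 711 y95 [-0.164 -0.126] z [0.189 0.238]
scene -0.09 1204 y95 [-0.141 -0.122] z [0.165 0.188]
scene -0.06 353 y95 [-0.169 -0.162] z [0.16  0.174]
scene -0.03 117 y95 [-0.187 -0.183] z [0.158 0.171]
```

Emit:
jog_arm(targets=[[0, 0, 0, 0.5, -1.5, -4.8, 2], [0, 0, 0, 0.5, -1.5, -4.8, 2], [0, 0, 0, 0.5, -1.5, -4.8, 2], [0, 0, 0, 0.5, -1.5, -4.8, 2], [0, 0, 0, 0.5, -1.5, -4.8, 2], [0, 0, 0, 0.5, -1.5, -4.8, 2], [0, 0, 0, 0.5, -1.5, -4.8, 2], [0, 0, 0, 0.5, -1.5, -4.8, 2], [0, 0, 0, 0, 0, 0, 2]])

```text
time: 2.35
position: [0.5314, -0.3785, 0.2001]
tool_rot: [2.047, 0.342, -2.045]
ft_force: [-1.0, 0.9, 0.5]
grip_width: 0.228
```

```bash
python3 - <<'E'
from h import *
go(rp(-.138,0.003,.0625))
p,d=get_image("wrist");cv2.imwrite("pics/w1.png",p[:,:,::-1])
E
```

```text
t 2.35 rack [-0.1369  0.0015  0.2001] F [-0.96  0.86  0.52] w 1.98
shift cm [13.76  0.16  0.17] turn [ 0.57 -0.1   0.21] q [ 0.64  0.35 -0.08  1.5   0.03  1.3  -2.25]
```

View pics/w1.png

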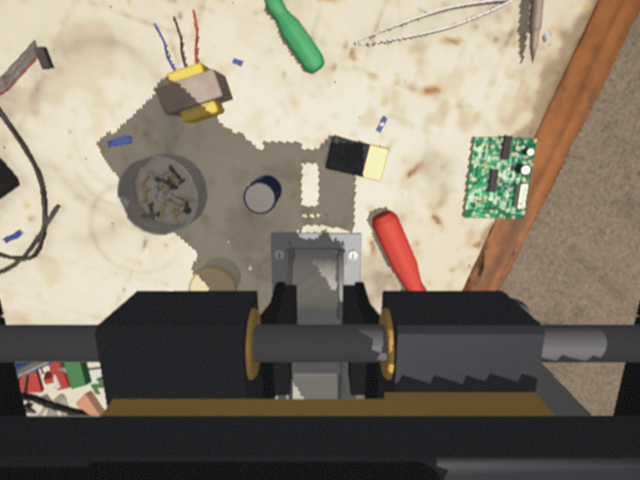

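Emit:
jog_arm(targets=[[0.5, -0.1, 0.2, 2.0, 0.15, 0.15, 2], [0, 0, 0, 2.0, 0, 0, 2], [0, 0, 0, 2.0, 0, 0, 2], [0, 0, 0, 2.0, 0, 0, 2], [0, 0, 0, 1.5, 0, 0, 2], [0, 0, 0, 1.5, 0, 0, 2], [0, 0, 0, 1.5, 0, 0, 2], [0, 0, 0, 1.2, 0, 0, 2], [0, 0, 0, 0, 0, 0, 2]])

```text
time: 3.52
position: [0.5256, -0.3863, 0.0633]
tool_rot: [2.051, 0.318, -2.056]
ft_force: [-0.1, 0.4, -0.8]
grip_width: 0.228
```

```bash
python3 - <<'E'
from h import *
go(rp(-.138,0.003,.0625))
for n in("wrist","scene"):
    p,d=get_image(n);cv2.imwrite(f"pics/{n}2.png",p[:,:,::-1] if n=="wrist" else cv2.resize(p[180:400,220:480,::-1],None,fx=3,fy=2.7))
E
```

```text
t 3.52 rack [-0.1425  0.0095  0.0633] F [-0.08  0.43 -0.81] w 1.99
shift cm [ 0.07 -0.46 -0.64] turn [-0.46  0.17 -0.11] q [ 0.65  0.46 -0.07  1.63  0.04  1.05 -2.27]
```

View pics/wrist2.png

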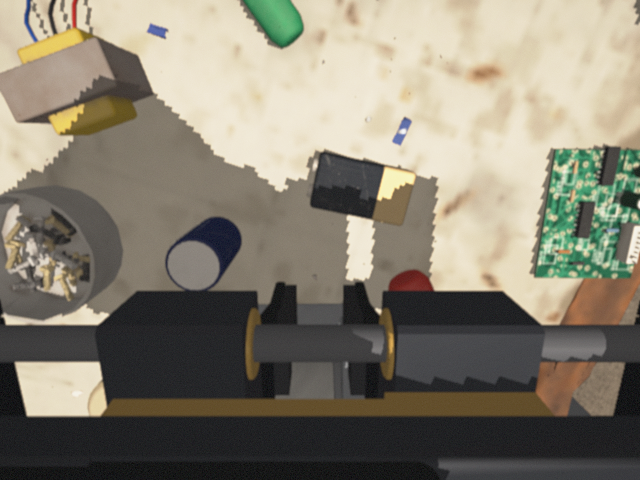

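View pics/scene2.png

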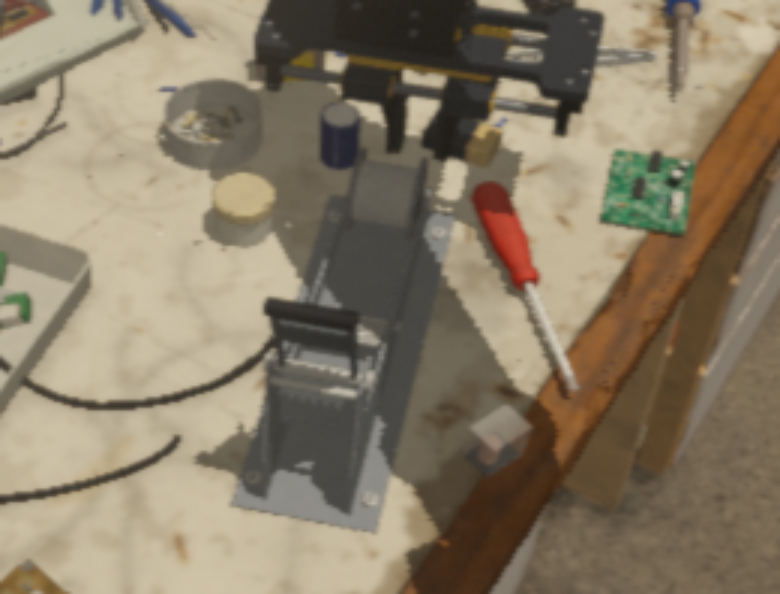

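The wrist view shows the fingers at about (278,330) and (365,330) straddling the low end, clear of the blue capacitor at (205,255). The TCP is 6 mm off in y, so I'll trim that before starting the push.

Emit:
jog_arm(targets=[[-0.4, 0.2, 0, 0, -0.2, -0.6, 2], [0, 0, 0, 0, -0.2, 0, 2], [0, 0, 0, 0, 0, 0, 2]])

```text
time: 4.0
position: [0.5309, -0.3809, 0.0649]
tool_rot: [2.052, 0.324, -2.046]
ft_force: [-0.4, -0.3, -0.3]
grip_width: 0.227
```

```bash
python3 - <<'E'
from h import *
go(rp(-.138,0.003,.0625))
E
```

```text
t 4.0 rack [-0.139   0.0027  0.0649] F [-0.38 -0.33 -0.28] w 1.97
shift cm [ 0.24 -0.1   0.03] turn [-0.03 -0.12 -0.22] q [ 0.64  0.46 -0.08  1.63  0.04  1.05 -2.27]
```

Emit:
jog_arm(targets=[[0, 0, 0, 0.15, -0.3, 0, 2], [0, 0, 0, 0, -0.3, 0, 2], [0, 0, 0, -0.03, -0.2, 0, 2], [0, 0, 0, -0.05, -0.3, 0, 2], [0, 0, 0, -0.06, -0.4, 0, 2], [0, 0, 0, -0.06, -0.4, 0, 2], [0, 0, 0, -0.06, -0.4, 0, 2], [0, 0, 0, -0.06, -0.4, 0, 2]])

```text
time: 5.0
position: [0.5222, -0.3552, 0.0662]
tool_rot: [2.052, 0.323, -2.047]
ft_force: [-0.7, -2.3, 1.7]
grip_width: 0.227
```

```bash
cat >> h.py <<'E'
def track(tag,yoff=.003):
    s=get_state();r=rack(s["position"]);zt=.0615+.1584*(r[0]+.131)
    go(rp(r[0],yoff,zt)); print("F along RX %.2f"%(s["ft_force"]@RX))
    p,d=get_image("top");np.savez(f"pics/top_{tag}.npz",p=p,d=d)
    cv2.imwrite(f"pics/top_{tag}.png",cv2.resize(p[225:335,230:430,::-1],None,fx=4,fy=4,interpolation=cv2.INTER_CUBIC))
    p,d=get_image("scene");cv2.imwrite(f"pics/scene_{tag}.png",cv2.resize(p[200:380,270:410,::-1],None,fx=3.3,fy=3.3,interpolation=cv2.INTER_CUBIC))
E
python3 - <<'E'
from h import *
track("a")
E
```

```text
t 5.0 rack [-0.112   0.0029  0.0662] F [-0.69 -2.26  1.73] w 1.97
shift cm [ 0.17 -0.    0.01] turn [-0.05 -0.1  -0.21] q [ 0.62  0.42 -0.09  1.69  0.04  1.03 -2.3 ]
F along RX -1.93
```

View pics/scene_a.png

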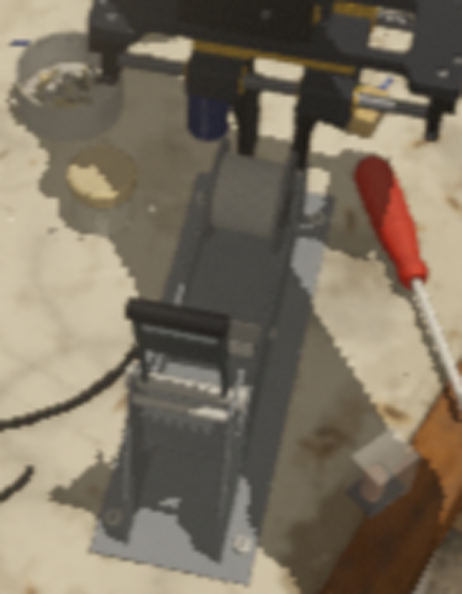

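The reel is moving ahead of the two fingertips at about (255,150), with roughly 2 N of push. I'll carry on.

Emit:
jog_arm(targets=[[0, 0, 0, 0.05, -0.5, 0, 2], [0, 0, 0, -0.05, -0.5, 0, 2], [0, 0, 0, -0.08, -0.5, 0, 2], [0, 0, 0, -0.08, -0.5, 0, 2], [0, 0, 0, -0.08, -0.5, 0, 2], [0, 0, 0, -0.08, -0.5, 0, 2], [0, 0, 0, -0.08, -0.5, 0, 2], [0, 0, 0, -0.08, -0.5, 0, 2], [0, 0, 0, -0.08, -0.5, 0, 2]])

```text
time: 6.22
position: [0.5081, -0.3124, 0.0716]
tool_rot: [2.052, 0.323, -2.047]
ft_force: [0.2, -2.2, 1.5]
grip_width: 0.228
```

```bash
python3 - <<'E'
from h import *
track("b")
E
```

```text
t 6.22 rack [-0.0669  0.003   0.0716] F [ 0.16 -2.16  1.5 ] w 1.99
shift cm [-0.  0.  0.] turn [-0.06 -0.1  -0.21] q [ 0.59  0.35 -0.1   1.78  0.04  1.02 -2.35]
F along RX -2.10
```

View pics/scene_b.png

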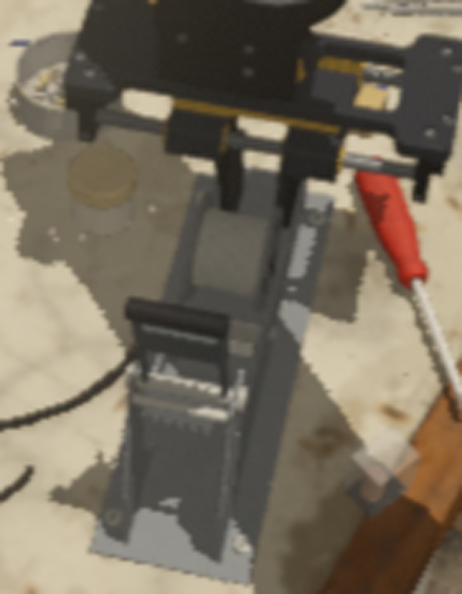

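The reel is square in the gutter and I estimate it at gutter x ≈ 87 mm. Next come the flap rows, done more slowly.

Emit:
jog_arm(targets=[[0, 0, 0, -0.08, -0.5, 0, 2], [0, 0, 0, -0.08, -0.5, 0, 2], [0, 0, 0, -0.06, -0.4, 0, 2], [0, 0, 0, -0.06, -0.4, 0, 2], [0, 0, 0, -0.06, -0.4, 0, 2], [0, 0, 0, -0.06, -0.4, 0, 2], [0, 0, 0, -0.06, -0.4, 0, 2], [0, 0, 0, -0.06, -0.4, 0, 2]])

```text
time: 7.32
position: [0.4974, -0.2798, 0.0765]
tool_rot: [2.051, 0.324, -2.047]
ft_force: [-0.5, -1.7, 0.5]
grip_width: 0.233
```

```bash
python3 - <<'E'
from h import *
track("c")
E
```

```text
t 7.33 rack [-0.0325  0.0029  0.0765] F [-0.49 -1.66  0.55] w 2.03
shift cm [-0.06  0.    0.01] turn [-0.05 -0.08 -0.17] q [ 0.57  0.29 -0.12  1.83  0.04  1.01 -2.39]
F along RX -1.43
```

View pics/scene_c.png

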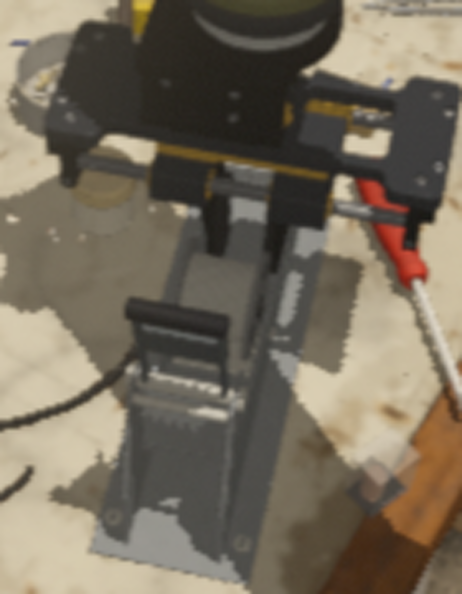

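Emit:
jog_arm(targets=[[0, 0, 0, -0.1, -0.4, 0, 2], [0, 0, 0, -0.08, -0.4, 0, 2], [0, 0, 0, -0.06, -0.4, 0, 2], [0, 0, 0, -0.06, -0.4, 0, 2], [0, 0, 0, -0.06, -0.4, 0, 2], [0, 0, 0, -0.06, -0.4, 0, 2], [0, 0, 0, -0.06, -0.4, 0, 2], [0, 0, 0, -0.06, -0.4, 0, 2], [0, 0, 0, -0.06, -0.3, 0, 2], [0, 0, 0, -0.06, -0.3, 0, 2]])

```text
time: 8.68
position: [0.4857, -0.2436, 0.0829]
tool_rot: [2.051, 0.324, -2.047]
ft_force: [0.7, -0.4, -0.0]
grip_width: 0.226
```

```bash
python3 - <<'E'
from h import *
track("d")
E
```

```text
t 8.68 rack [0.0055 0.0028 0.0829] F [ 0.65 -0.42 -0.02] w 1.96
shift cm [-0.02  0.    0.02] turn [-0.04 -0.09 -0.16] q [ 0.54  0.24 -0.14  1.9   0.04  1.01 -2.44]
F along RX -0.60
```

View pics/scene_d.png

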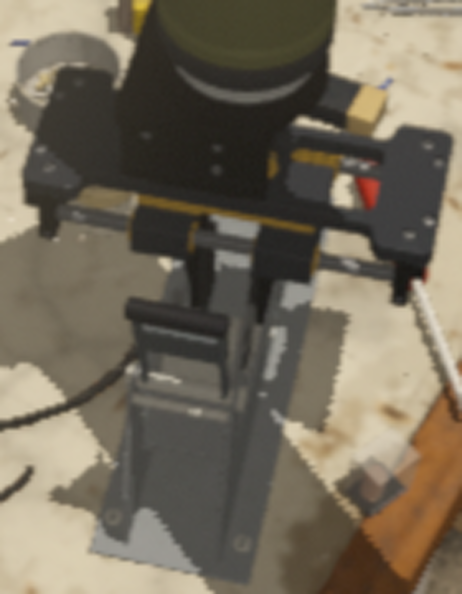

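View pics/top_d.png

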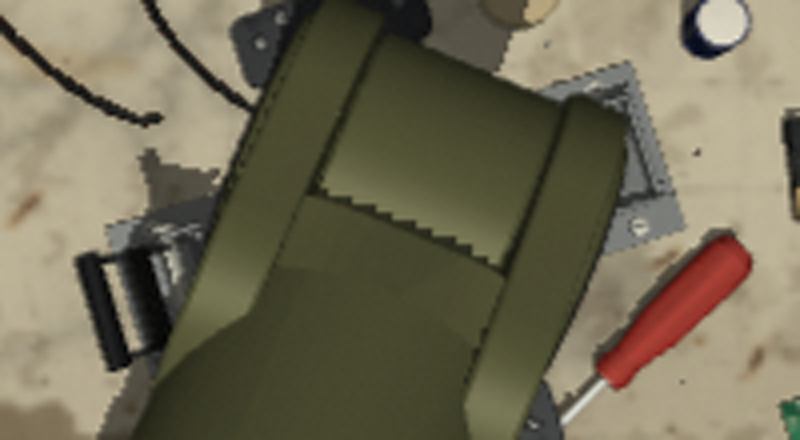

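Emit:
jog_arm(targets=[[0, 0, 0, -0.05, -0.2, 0, 2], [0, 0, 0, -0.03, -0.2, 0, 2], [0, 0, 0, -0.03, -0.2, 0, 2], [0, 0, 0, -0.03, -0.2, 0, 2]])

```text
time: 9.28
position: [0.4835, -0.2371, 0.0848]
tool_rot: [2.052, 0.322, -2.046]
ft_force: [0.1, -1.5, 0.5]
grip_width: 0.231
```

```bash
python3 - <<'E'
from h import *
track("e")
p,d=get_image("wrist");cv2.imwrite("pics/wrist_e.png",p[:,:,::-1])
E
```

```text
t 9.28 rack [0.0124 0.0029 0.0848] F [ 0.11 -1.5   0.47] w 2.01
shift cm [ 0.06 -0.    0.01] turn [-0.07 -0.12 -0.26] q [ 0.53  0.22 -0.14  1.91  0.04  1.01 -2.45]
F along RX -1.46
```

View pics/wrist_e.png

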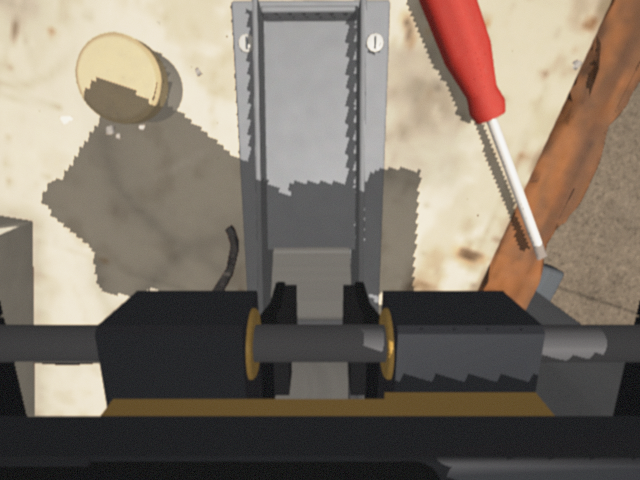

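View pics/scene_e.png

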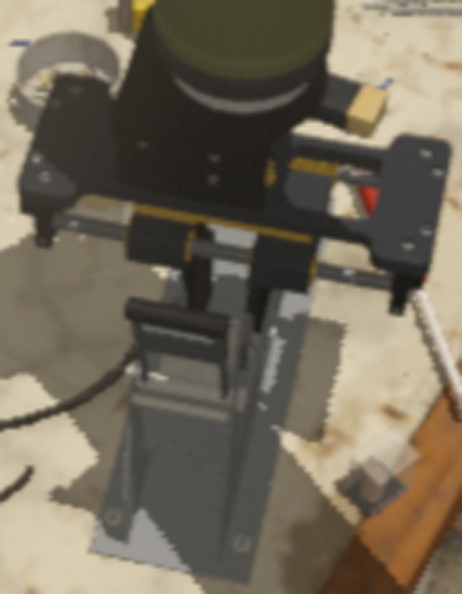

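```bash
cat >> h.py <<'E'
def wristflap():
    s=get_state();p,d=get_image("wrist");c=camera_info("wrist");K=c["intrinsics"];Mt=c["mount"]
    v,u=np.mgrid[:480,:640]
    P=np.stack([(u-K[0,2])/K[0,0]*d,-(v-K[1,2])/K[1,1]*d,-d],-1)@Mt[:3,:3].T+Mt[:3,3]
    P=P@R.from_rotvec(s["tool_rot"]).as_matrix().T+s["position"]
    r=rack(P);g=r-np.array([-.111,0,.016]);c9,s9=np.cos(np.radians(9)),np.sin(np.radians(9))
    gx=g[...,0]*c9+g[...,2]*s9;gz=-g[...,0]*s9+g[...,2]*c9
    m=(abs(r[...,1])<.012)&(d>0.05)
    for x0 in np.arange(.06,.2,.005):
        k=m&(abs(gx-x0)<.0025)&(gz>-.01)&(gz<.07)
        if k.sum()>5: print("gx %.3f gz %.4f n%d"%(x0,np.median(gz[k]),k.sum()))
E
python3 -c "
from h import *
wristflap()"
```

```text
gx 0.060 gz -0.0002 n504
gx 0.065 gz -0.0002 n511
gx 0.070 gz -0.0002 n480
gx 0.075 gz -0.0003 n479
gx 0.080 gz -0.0002 n478
gx 0.085 gz -0.0003 n478
gx 0.090 gz -0.0002 n493
gx 0.095 gz -0.0003 n478
gx 0.100 gz -0.0002 n475
gx 0.105 gz -0.0002 n469
gx 0.110 gz 0.0008 n509
gx 0.115 gz 0.0032 n519
gx 0.120 gz 0.0066 n702
gx 0.125 gz 0.0100 n869
gx 0.130 gz 0.0121 n550
gx 0.135 gz 0.0148 n525
gx 0.140 gz 0.0154 n203
gx 0.145 gz -0.0004 n213
gx 0.150 gz 0.0402 n254
gx 0.155 gz 0.0433 n808
gx 0.160 gz 0.0462 n743
gx 0.165 gz 0.0464 n79
```

The wrist depth shows the flap already up: 14.8 mm high at gutter x = 135, on a 30° slope. The reel's winding is behind it. I'll back off slowly and check that it's caught.

Emit:
jog_arm(targets=[[0, 0, 0, 0, 0.1, 0, 2], [0, 0, 0, 0, 0.1, 0, 2], [0, 0, 0, 0, 0.2, 0, 2], [0, 0, 0, 0, 0.3, 0, 2], [0, 0, 0, 0, 0.5, 0, 2], [0, 0, 0, 0, 0.5, 0, 2]])

```text
time: 10.22
position: [0.4887, -0.2532, 0.0845]
tool_rot: [2.052, 0.323, -2.047]
ft_force: [-0.7, -0.2, -0.3]
grip_width: 0.226
```

```bash
python3 -c "
from h import *
wristflap();go(rp(-.01,.003,.26))"
```

```text
gx 0.060 gz -0.0002 n476
gx 0.065 gz -0.0003 n467
gx 0.070 gz -0.0003 n467
gx 0.075 gz -0.0002 n449
gx 0.080 gz -0.0004 n447
gx 0.085 gz -0.0003 n463
gx 0.090 gz -0.0003 n465
gx 0.095 gz -0.0003 n457
gx 0.100 gz -0.0004 n436
gx 0.105 gz 0.0006 n828
gx 0.110 gz 0.0012 n650
gx 0.115 gz 0.0032 n476
gx 0.120 gz 0.0060 n468
gx 0.125 gz 0.0090 n492
gx 0.130 gz 0.0097 n16
gx 0.145 gz 0.0328 n1052
gx 0.150 gz 0.0397 n570
gx 0.155 gz -0.0005 n167
t 10.28 rack [-0.0054  0.0031  0.0846] F [-0.06 -0.22  0.44] w 2.02
shift cm [-17.54   0.53  -0.04] turn [-0.11 -0.1  -0.25] q [ 0.55  0.25 -0.13  1.88  0.04  1.02 -2.43]
```

The reel settled at about 166 mm against the raised flap. Now I'll raise the tool, then turn it back 90° to ease joint 7 and close the fingers.

Emit:
jog_arm(targets=[[0, 0, 0, -1, 0.3, 0, 2], [0, 0, 0, -2, 0.3, 0, 2], [0, 0, 0, -2.5, 0, 0, 2], [0, 0, 0, -2.5, 0, 0, 2], [0, 0, 0, -2.5, 0, 0, 2], [0, 0, 0, -2.5, 0, 0, 2], [0, 0, 0, -2.5, 0, 0, 2], [0, 0, 0, -2.5, 0, 0, 2], [0, 0, 0, -1, 0, 0, 2]])

```text
time: 11.4
position: [0.4907, -0.2582, 0.2769]
tool_rot: [2.054, 0.321, -2.043]
ft_force: [1.1, 0.3, -0.4]
grip_width: 0.233
```

Emit:
jog_arm(targets=[[-10, 0, 0, 0, 0, 0, 0], [-10, 0, 0, 0, 0, 0, 0], [-10, 0, 0, 0, 0, 0, 0], [-10, 0, 0, 0, 0, 0, 0], [-10, 0, 0, 0, 0, 0, 0], [-10, 0, 0, 0, 0, 0, 0], [-10, 0, 0, 0, 0, 0, 0], [-10, 0, 0, 0, 0, 0, 0], [-10, 0, 0, 0, 0, 0, 0]])

```text
time: 12.52
position: [0.4897, -0.2578, 0.2741]
tool_rot: [0.968, 1.342, -0.969]
ft_force: [0.5, -0.3, 1.1]
grip_width: 0.003
```

```bash
sed -i 's/tgt=np.stack(\[\[0,0,-1\],-RX,RY\],1)\n    print("t"/&/' h.py; python3 -c "
from h import *
s=get_state();M=R.from_rotvec(s['tool_rot']).as_matrix();print((np.stack([RX,RY,[0,0,1]])@M).round(3))
go(rp(.155,0,.26))
p,d=get_image('scene');cv2.imwrite('pics/scene_f.png',p[:,:,::-1])
p,d=get_image('top');cv2.imwrite('pics/top_f.png',p[:,:,::-1])"
```

```text
[[-0.003  0.005 -1.   ]
 [-0.001 -1.    -0.005]
 [-1.     0.001  0.003]]
t 12.53 rack [-0.0092  0.0035  0.2741] F [ 0.46 -0.3   1.11] w 0.03
shift cm [  1.36   0.43 -16.42] turn [ 9.028e+01  8.000e-02 -1.700e-01] q [ 0.62  0.11 -0.2   1.64  0.02  1.39 -0.83]
```

View pics/scene_f.png

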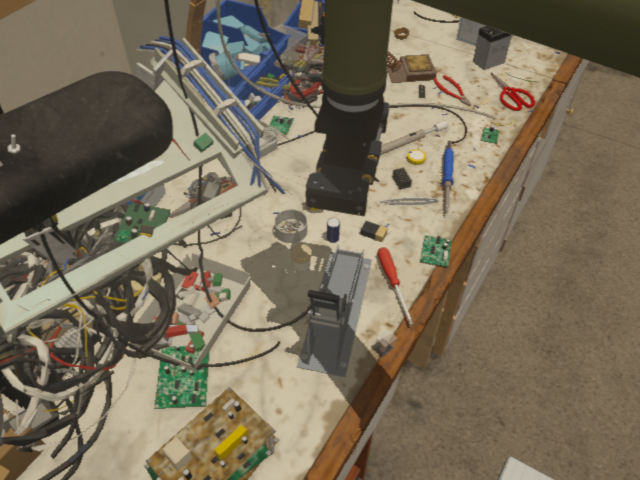

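Emit:
jog_arm(targets=[[0, 0, 0, 0, 0.35, -1.5, 0], [0, 0, 0, 0, 0, -2.5, 0], [0, 0, 0, 0, 0, -2.5, 0], [0, 0, 0, 0, 0, -2.5, 0], [0, 0, 0, 0, 0, -2.5, 0], [0, 0, 0, 0, 0, -2.5, 0], [0, 0, 0, 0, 0, -2, 0], [0, 0, 0, 0, 0, -1, 0], [0, 0, 0, 0, 0, 0, 0]])

```text
time: 13.75
position: [0.4404, -0.095, 0.2741]
tool_rot: [0.971, 1.338, -0.973]
ft_force: [0.2, -0.2, -0.6]
grip_width: 0.006
```

```bash
python3 -c "
from h import *
go(rp(.158,0,.206))
p,d=get_image('scene');cv2.imwrite('pics/scene_g.png',cv2.resize(p[150:390,240:440,::-1],None,fx=2.5,fy=2.5))
"
```

```text
t 13.75 rack [ 0.1609 -0.0005  0.2741] F [ 0.19 -0.18 -0.59] w 0.05
shift cm [ 6.81 -0.07  0.26] turn [89.98  0.1  -0.28] q [ 0.51 -0.12 -0.33  1.86 -0.04  1.39 -1.06]
```

View pics/scene_g.png

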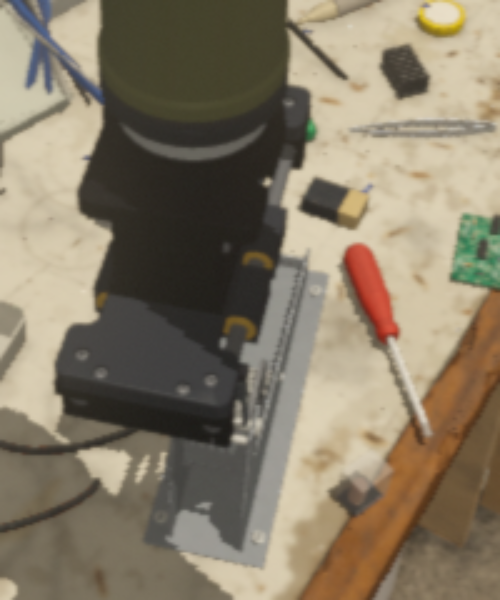

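Emit:
jog_arm(targets=[[0, 0, 0, 1.7, 0, 0, 0], [0, 0, 0, 1.7, 0, 0, 0], [0, 0, 0, 1.7, 0, 0, 0], [0, 0, 0, 1.6, 0, 0, 0], [0, 0, 0, 0, 0, 0, 0]])

```text
time: 14.42
position: [0.4396, -0.0953, 0.2052]
tool_rot: [0.971, 1.342, -0.974]
ft_force: [-0.7, 0.2, 0.7]
grip_width: 0.004
```

```bash
python3 -c "
from h import *
go(rp(.138,0,.206))"
```

```text
t 14.43 rack [0.1608 0.0004 0.2052] F [-0.69  0.19  0.67] w 0.04
shift cm [-0.08  0.04  2.28] turn [ 8.994e+01  1.200e-01 -3.000e-02] q [ 0.51 -0.07 -0.34  1.96 -0.02  1.25 -1.08]
```

Emit:
jog_arm(targets=[[0, 0, 0, 0, 0, 0.8, 0], [0, 0, 0, 0, 0, 0.8, 0], [0, 0, 0, 0, 0, 0.5, 0], [0, 0, 0, 0, 0, 0.5, 0], [0, 0, 0, 0, 0, 0.5, 0], [0, 0, 0, 0, 0, 0.5, 0], [0, 0, 0, 0, 0, 0.5, 0], [0, 0, 0, 0, 0, 0.5, 0], [0, 0, 0, 0, 0, 0.5, 0]])

```text
time: 15.55
position: [0.4566, -0.1443, 0.2071]
tool_rot: [0.972, 1.338, -0.973]
ft_force: [-0.1, 0.5, -0.7]
grip_width: 0.004
```

```bash
python3 -c "
from h import *
go(rp(.098,0,.205))
p,d=get_image('scene');cv2.imwrite('pics/scene_h.png',cv2.resize(p[150:390,240:440,::-1],None,fx=2.5,fy=2.5))
"
```

```text
t 15.55 rack [ 0.109  -0.0005  0.2071] F [-0.11  0.52 -0.69] w 0.03
shift cm [ 0.22 -0.05  1.09] turn [89.94  0.09 -0.24] q [ 0.55 -0.01 -0.29  1.9  -0.    1.25 -1.  ]
```

View pics/scene_h.png

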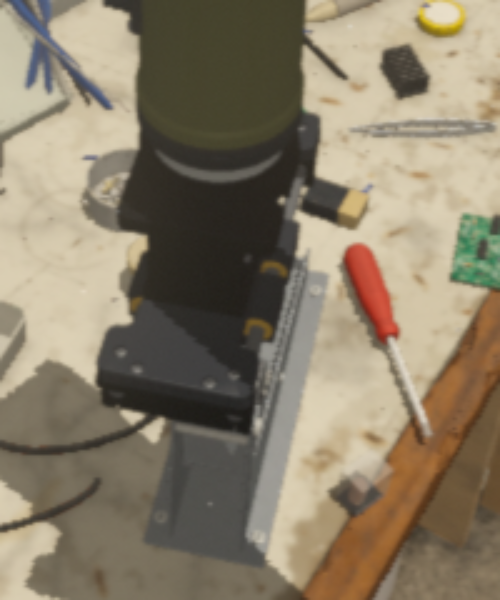

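Emit:
jog_arm(targets=[[0, 0, 0, 0.1, 0, 0.5, 0], [0, 0, 0, 0, 0, 0.5, 0], [0, 0, 0, 0, 0, 0.5, 0], [0, 0, 0, 0, 0, 0.5, 0], [0, 0, 0, 0, 0, 0, 0], [0, 0, 0, 0, 0, 0, 0]])

```text
time: 16.35
position: [0.4627, -0.1628, 0.2062]
tool_rot: [0.972, 1.339, -0.973]
ft_force: [-0.3, 0.4, -0.5]
grip_width: 0.001
```

Emit:
jog_arm(targets=[[0, 0, 0, -0.5, 0, -1, 0], [0, 0, 0, -1, 0, -2, 0], [0, 0, 0, -2, 0, -2.5, 0], [0, 0, 0, -2, 0, -2.5, 0], [0, 0, 0, -2, 0, -2, 0], [0, 0, 0, 0, 0, 0, 0]])

```text
time: 17.1
position: [0.432, -0.0654, 0.2831]
tool_rot: [0.969, 1.335, -0.968]
ft_force: [0.4, -0.1, -0.1]
grip_width: 0.001
```

```bash
python3 -c "
from h import *
go(rp(.098,0,.205))
p,d=get_image('scene');cv2.imwrite('pics/scene_i.png',cv2.resize(p[150:390,240:440,::-1],None,fx=2.5,fy=2.5))
r=rack(cloud('scene',d))
"
```

```text
t 17.1 rack [ 0.1916 -0.0017  0.2831] F [ 0.36 -0.12 -0.07] w 0.01
shift cm [ 7.87 -0.24  9.31] turn [ 9.019e+01  6.000e-02 -5.300e-01] q [ 0.49 -0.15 -0.36  1.87 -0.05  1.41 -1.11]
```

View pics/scene_i.png

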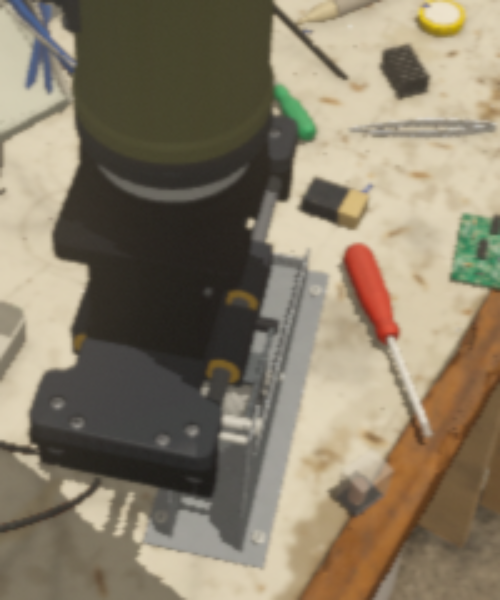

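Emit:
jog_arm(targets=[[0, 0, 0, -1, 0, 3, 0], [0, 0, 0, 0, 0, 4, 0], [0, 0, 0, 0, 0, 4, 0], [0, 0, 0, 0, 0, 4, 0], [0, 0, 0, 0, 0, 4, 0], [0, 0, 0, 0, 0, 4, 0], [0, 0, 0, 0, 0, 3, 0], [0, 0, 0, 0, 0, 0, 0]])

```text
time: 18.15
position: [0.5109, -0.318, 0.2893]
tool_rot: [0.975, 1.34, -0.979]
ft_force: [-0.6, 0.2, -0.9]
grip_width: 0.008
```

```bash
python3 -c "
from h import *
go(rp(.098,0,.205))
p,d=get_image('scene');cv2.imwrite('pics/scene_j.png',cv2.resize(p[190:390,270:430,::-1],None,fx=3,fy=3,interpolation=cv2.INTER_CUBIC))
r=rack(cloud('scene',d)).reshape(-1,3);s=r[(abs(r[:,1])<.022)&(r[:,0]>-.13)&(r[:,0]<.15)&(r[:,2]>.01)&(r[:,2]<.22)]
for x0 in np.arange(-.13,.13,.005):
    k=abs(s[:,0]-x0)<.0025
    if k.sum()>3: print('%.3f'%x0,k.sum(),np.percentile(s[k,2],[5,50,95]).round(3))
"
```

```text
t 18.15 rack [-0.0731  0.0021  0.2893] F [-0.61  0.17 -0.86] w 0.07
shift cm [  8.4    0.12 -17.13] turn [ 8.966e+01  1.500e-01 -3.000e-02] q [ 0.65  0.21 -0.16  1.5   0.04  1.44 -0.77]
-0.115 41 [0.015 0.023 0.027]
-0.110 99 [0.016 0.02  0.028]
-0.105 40 [0.016 0.018 0.02 ]
-0.100 40 [0.016 0.018 0.02 ]
-0.095 45 [0.016 0.02  0.021]
-0.090 42 [0.017 0.02  0.022]
-0.085 46 [0.019 0.021 0.023]
-0.080 42 [0.02  0.022 0.023]
-0.075 45 [0.02  0.022 0.025]
-0.070 45 [0.021 0.023 0.025]
-0.065 44 [0.022 0.024 0.026]
-0.060 46 [0.022 0.025 0.027]
-0.055 33 [0.024 0.026 0.035]
-0.050 5 [0.026 0.027 0.029]
-0.045 6 [0.026 0.028 0.042]
-0.040 25 [0.026 0.028 0.03 ]
-0.035 41 [0.027 0.029 0.031]
-0.030 46 [0.027 0.029 0.031]
-0.025 41 [0.029 0.03  0.033]
-0.020 40 [0.029 0.031 0.034]
-0.015 9 [0.03  0.031 0.044]
-0.010 6 [0.031 0.033 0.033]
-0.005 5 [0.032 0.034 0.05 ]
0.000 6 [0.035 0.036 0.05 ]
0.005 33 [0.075 0.102 0.105]
0.010 112 [0.096 0.102 0.105]
0.015 24 [0.098 0.101 0.104]
0.020 17 [0.056 0.102 0.104]
0.025 11 [0.054 0.103 0.105]
0.030 23 [0.052 0.099 0.106]
0.035 62 [0.06  0.102 0.106]
0.040 65 [0.072 0.103 0.106]
0.045 62 [0.101 0.104 0.107]
0.050 99 [0.085 0.104 0.108]
0.055 137 [0.086 0.091 0.107]
0.060 145 [0.082 0.088 0.109]
0.065 104 [0.077 0.081 0.109]
0.070 18 [0.083 0.109 0.112]
0.075 11 [0.109 0.111 0.112]
0.080 16 [0.082 0.11  0.115]
0.085 227 [0.055 0.07  0.112]
0.090 169 [0.045 0.055 0.114]
0.095 91 [0.112 0.115 0.118]
0.100 55 [0.111 0.114 0.117]
0.105 50 [0.112 0.115 0.117]
0.110 53 [0.104 0.115 0.117]
```

View pics/scene_j.png

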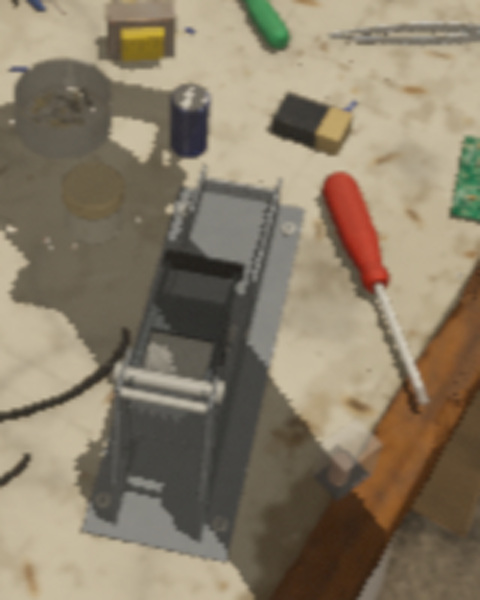

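The scene view shows the arm lying over the reel, with its bar at about (205,265). The bar centre is at rack (8, 98) mm against a pivot at (94, 112), which works out to about 1.99 rad. I'll move the arm clear and check the flap and the bystanders from the top camera.

Emit:
jog_arm(targets=[[0, 0, 0, 0, -4, 3, 0], [0, 0, 0, 0, -5, 3, 0], [0, 0, 0, 0, -5, 3, 0], [0, 0, 0, 0, -5, 2, 0], [0, 0, 0, 0, -5, 2, 0], [0, 0, 0, 0, 0, 0, 0], [0, 0, 0, 0, 0, 0, 0]])

```text
time: 19.08
position: [0.3254, -0.5117, 0.2915]
tool_rot: [0.972, 1.339, -0.971]
ft_force: [-0.0, 1.2, 0.0]
grip_width: 0.005
```

```bash
python3 -c "
from h import *
go(rp(.098,0,.205))
p,d=get_image('top');cv2.imwrite('pics/top_k.png',cv2.resize(p[200:360,230:460,::-1],None,fx=3.4,fy=3.4,interpolation=cv2.INTER_CUBIC))
r=rack(cloud('top',d)).reshape(-1,3);s=r[(abs(r[:,1])<.012)&(r[:,2]>.01)&(r[:,2]<.22)]
for x0 in np.arange(-.02,.1,.004):
    k=abs(s[:,0]-x0)<.002
    if k.sum()>3: print('%.3f'%x0,k.sum(),np.percentile(s[k,2],[5,50,95]).round(3))
p2,d=get_image('scene');p0=np.load('pics/scene0.npz')['p'];cv2.imwrite('pics/diff.png',cv2.absdiff(p2,p0)[150:400,200:460])
"
```

```text
t 19.07 rack [-0.1992  0.2388  0.2915] F [-0.01  1.22  0.04] w 0.04
shift cm [  8.65  23.85 -29.74] turn [ 9.0e+01 -1.0e-02 -2.4e-01] q [ 0.95  0.21  0.01  1.49 -0.    1.44 -0.29]
-0.020 31 [0.028 0.03  0.032]
-0.016 31 [0.029 0.03  0.034]
-0.012 30 [0.029 0.031 0.034]
-0.008 30 [0.03  0.031 0.035]
-0.004 32 [0.029 0.033 0.035]
0.000 17 [0.032 0.034 0.036]
0.004 35 [0.097 0.1   0.104]
0.008 35 [0.1   0.102 0.104]
0.012 41 [0.044 0.047 0.101]
0.016 32 [0.046 0.048 0.053]
0.020 32 [0.048 0.051 0.053]
0.024 34 [0.05  0.053 0.056]
0.028 32 [0.049 0.074 0.078]
0.032 35 [0.078 0.082 0.103]
0.036 37 [0.099 0.101 0.104]
0.040 36 [0.099 0.102 0.106]
0.044 37 [0.1   0.102 0.105]
0.048 37 [0.101 0.103 0.105]
0.052 36 [0.102 0.103 0.106]
0.056 35 [0.102 0.104 0.106]
0.060 30 [0.081 0.084 0.087]
0.064 34 [0.075 0.08  0.084]
0.068 21 [0.043 0.046 0.078]
0.072 34 [0.042 0.044 0.047]
0.076 33 [0.044 0.045 0.048]
0.080 53 [0.044 0.085 0.091]
0.084 24 [0.068 0.081 0.089]
0.088 16 [0.046 0.055 0.064]
0.092 39 [0.111 0.114 0.116]
0.096 35 [0.111 0.114 0.116]
```

View pics/top_k.png

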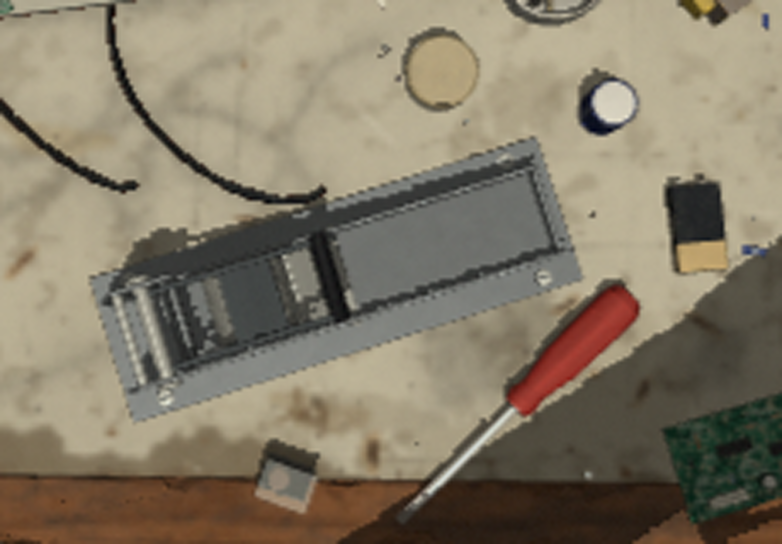

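View pics/diff.png

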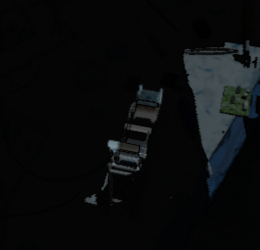

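The flap measures .047 to .053 m over rack x .012 to .024, the same as its raised profile at the start. The difference picture shows changes only in the rack and the arm's shadow. The arm is clear, so I'll hand in.

```bash
python3 -c "
from bench import *
print(close_job())"
```

```text
the job is handed in; nothing more can be done
None
```

The reel is loaded and the brake arm is down on it. I handed the job in at about 19 s, well inside the 43 s limit; no verdict was reported.

- **Reel:** I pushed it up the gutter with both fingertips on its flanges, with about 2 N on the wrist sensor at each check. It went over the flap, and the wrist depth camera showed the flap spring up behind it. After I backed off, the reel settled at about gutter x = 166 mm. I did not re-measure that after the brake came down.
- **Brake:** I tipped the bar from behind with closed fingers and it came down on its own. The bar's position gives an angle of about 1.99 rad, against the expected 2.0 when resting on the reel. I had no direct measure of the shoe's contact force.
- **Final checks:** In the top view the flap still has its raised profile. The before-and-after scene pictures differ only at the rack and where the arm and its shadow are, so nothing else on the bench appears to have moved. The arm is clear of everything.
- **Misses:** During the descent the tool ended up 6 mm off sideways, and I corrected it before touching the reel. No check failed or disagreed at the end.

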